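# Set the back stop of a bench shear by its thumbwheel

## Task

Set the bench shear's back stop for the next strips: roll the brass knurled wheel at the end of the gauge with a fingertip, in as many strokes as it takes, so that the blue stop closes in on the blade until its yellow pointer lines up with the red mark on the rule. Only roll the wheel from on top: do not pinch it by its side faces, do not push the stop itself, and leave the red mark and the tools lying about where they are. Take the finger off the wheel when the pointer is on the mark.

Things in the scene. Friction and masses are not known exactly. Their poses are not given: they have to be found in the camera images.
- shear: green bench guillotine shear, fixed, about 360 x 440 mm. Origin at bench level; its +y runs from the blade along the back gauge to the wheel, +x along the blade, z up. Upright part (columns 210 mm high, red-handled lever pinned up to 430 mm at +x) at y = -165 to 65 mm. Behind it the back gauge, y = 65 to 275, nothing above 92 mm: rods, screw, blue stop, white rule (top z = 80, x = 100 to 146 mm)
- wheel_centre (a point): centre of the brass knurled wheel, at (0, 255, 60) mm in the shear's frame. It turns about the shear's level y axis, in the slot of a green housing 100 (x) x 38 (y) mm, top at z = 78 mm. Radius 30 mm over 24 straight ribs, which are 14 mm long, so the crest is 30 mm above this point and 12 mm above the housing. Rim resistance about 2 N; it stays where it is left
- wheel: the same wheel (origin at its centre, y along its axle). Rolling its crest towards the shear's +x closes the gap: the stop moves 3 mm towards the blade (shear -y) per radian, 1 mm for each 10 mm of rim travel, so it takes several strokes of a fingertip over the crest. Rolling towards -x opens the gap again. Its two smooth side faces (radius 26.5 mm, 18 mm over the outside) are not to be pinched
- backstop: blue stop bar 190 (x) x 16 (y) x 46 (z) mm that slides along the rods between the blade and the wheel, moved by the wheel's screw. Axes as the shear's; origin at its centre
- pointer (a point): tip of the stop's yellow pointer (5 mm wide), on top of the white rule; this point is on the pointer's centre line
- mark (a point): tip of the red index mark (tongue 5 mm wide) of the red rider on the rule, on its centre line; fixed. The pointer is on the mark when both have the same y in the shear's frame: tips end to end, 2 mm apart along x. At the start the mark is 9 to 20 mm nearer the blade than the pointer
- rider: the red rider on the rule that carries the mark, fixed; not to be touched
- strip: loose brass strip 130 x 24 x 4 mm lying on the shear's bed in front of the blade, a bystander; origin at its underside's centre
- tape: loose blue ring of tape, 92 mm across, 24 mm high, a bystander on the bench beyond the wheel; origin at its underside's centre
- screwdriver: loose screwdriver lying on the bench, a bystander
- hammer: loose hammer 250 mm long lying on the bench, a bystander
- mallet: loose wooden mallet, about 220 mm long, 44 mm high, a bystander
- mandrel: loose steel taper mandrel standing upright, 72 mm across the foot, 200 mm high, a bystander
- jar: loose white jar 64 mm across, 75 mm high, a bystander
- tray: loose yellow plastic tray 110 x 85 x 40 mm, a bystander

How it is judged (in metres and radians):
On the way:
1. the wheel is rolled under a fingertip, and the stop starts closing in (contact force between the fingers and wheel above 0.5 N and distance of pointer from where it was at the start of the episode above 0.002 m), for 0.1 s.
At the end, for the whole second after the job is handed in: The yellow pointer's centre line is within 2.5 mm of the red mark's, along the rule; the stop is at rest (y of pointer in the frame of rider between -0.0025 and 0.0025 m and linear speed of backstop below 0.005 m/s); the robot touches nothing.
It fails at once if the wheel is pinched by its side faces (contact force between the fingers and wheel_c0 above 2 N or contact force between the fingers and wheel_c1 above 2 N).
It fails at once if the stop or the red rider is pushed directly (contact force between any of the arm, the fingers and backstop above 1 N or contact force between any of the fingers, the arm and rider above 1 N).
It fails at once if a tool or other bystander is moved or lifted (distance of any of strip, tape, screwdriver, hammer, mallet, mandrel, jar, tray from where it was at the start of the episode above 0.015 m).
It also fails if it takes over 61 s, if anything falls off the work surface, if the arm or the gripper's body presses on something with over 40 N, if the wrist force passes 120 N, or if a joint passes its speed limit or range.

## Robot

A 7-joint arm with a two-finger parallel gripper is mounted at the origin on the work surface. World frame = base frame: x ahead of the robot, y to its left, z up, the work surface at z = 0. Lengths are in mm, angles in rad, forces in N, time in s.
With the tool pointing down it reaches from about 425 to 1025 mm from the base axis. Payload 9.4 kg.
Tool frame: the origin (TCP) lies midway between the tips of the shut fingers; the grasp point (between the pads) lies arm.grasp_offset behind it (arm.grasp_offset is the distance from the TCP to the grasp point, in mm); x points along the fingers, z is the direction in which the jaws open and shut, and the axes are right-handed (so a half turn about x gives the same grasp; the last joint's range is limited). The gripper opens to 93 mm and grips with 3 to 60 N. Pads are 15 mm wide; open, the fingers measure 128 mm over their backs; the gripper's body (75 mm by 188 mm) begins 65 mm behind the grasp point.
Start: joints at [-1.358, 0.599, -0.003, 1.599, 0.002, 0.943, -0.08], TCP at [207.181, 694.766, 218.618] pointing down, gripper open.
Joint ranges: [-2.57, 2.57], [-0.35, 1.97], [-1.29, 1.29], [0.11, 2.56], [-1.05, 4.19], [0.11, 1.86], [-2.63, 2.63]. Speed limits (rad/s): [2.22, 2.22, 3.01, 3.01, 3.14, 3.14, 3.14].

## Interface

Orientations are given as a rotation vector (axis times angle).
In Python, from station import telemetry, imaging, workorder, finder, arm gives the robot as it stands. The module is installed in compiled form; this text tells all that it offers.
- The arm moves only by the tool jog_arm, never from a script. Its argument "motion" is one flat list of numbers, 5 for each row, row after row: the opening, from 0 (shut) to 1 (fully open), then the shift along the tool's x, y, z in m, then the turn about the tool's x in degrees. In form: [jaw, x, y, z, twist, jaw, x, y, z, twist, ...]. A call has 1 to 8 rows; each row shifts and turns the commanded pose from where the row before left it, along the tool's axes as they then stand; what a row does not reach is not made up. A row lasts 1/12 s, in which the tool goes at most 41.7 mm and 7.16 degrees, less where a joint would pass 70% of its speed; a pose out of reach is approached as far as the arm can. A call with a gripper value outside its range is refused whole. The fingers move at their own pace and stop on an object; the grip force is fixed at half the most. Time passes only in rows, so rows that do not move let the fingers close. It gives the time, the measured TCP pose, the force and the opening at its end, in the units of the state.
- telemetry.get_obs(): the state, without advancing time (a new reading comes with each control period).
- imaging.capture(name): name is "scene" or "top"; returns a dict with "frame" (384x512x3 uint8, blue, green, red), "fx", "fy", "cx", "cy" (pixels), "rvec" (rotation vector, rad) and "tvec" (3), from world to camera coordinates, as OpenCV has them. Camera axes: x right, y down, z forward; pixel columns grow to the right and rows downward; lengths in mm; the calibration is good to about 2 mm. A picture is of the moment at which its call begins. There is no depth.
- workorder.sign_off(): hands the job in, once; it reports no verdict.
Trained networks look in a picture, given as the dict that the camera call returned (one of the last four; its "shot" number tells which), for a name from the list of things; names that differ only in an ending like _2 or _b are one class to them, and where a whole thing is asked for, a point or a joint stands for the part that bears it (a point fixed in the world has none). Each returns a list of dicts, best first, with "confidence" (0 to 1); they miss things now and then, are a little off and sometimes report something else, mostly with a low value. They report only what shows in the picture. A call takes as long as a camera call.
- finder.search_frame(picture, query): "location" ([x, y, z] in mm, in the coordinates of the camera as it stood for that picture, good to about 4 mm: the middle of the surface that is visible of it).
The state is a dict: "clock": time; "joint_pos": joint angles; "qd": joint speeds; "joint_torque": joint torques, N m; "position": TCP position; "eef_rot": TCP orientation; "force": force on the tool from outside, world axes, zero at the start; "moment": the same for the moment, N m; "grip_width": finger opening in mm.
Only numpy, scipy, OpenCV 4.12 (cv2) and the standard library are available. Lean on these libraries where they do the work, as an engineer would, in place of code of your own. Each camera call takes 0.05 s, during which the arm holds its last target.

## Working session

There is one attempt and no reset: what is moved stays moved. The work goes in short steps, Python scripts to look and compute and a tool call to move; the robot and the scene stay as the last step left them, time stands still between calls to the robot, and variables do not carry over. Pictures are saved under pics/ and viewed, and the job is handed in when it is done.

Besides the shell and the picture viewer there is one more tool, called as name(argument=value, ...) on one line, values as JSON. jog_arm: Moves the arm, as the interface text tells. Its arguments: {"type":"object","properties":{"motion":{"type":"array","items":{"type":"number"}}},"required":["motion"]}

```bash
mkdir -p pics; python3 - <<'E'
from station import telemetry, imaging, finder, arm
import cv2, numpy as np
o=telemetry.get_obs()
for k,v in o.items(): print(k,np.round(v,3))
print(arm.grasp_offset)
for n in("scene","top"):
    p=imaging.capture(n); cv2.imwrite(f"pics/{n}0.png",p["frame"])
    R=cv2.Rodrigues(np.array(p["rvec"],float))[0]; t=np.array(p["tvec"],float).ravel()
    print(n,p["fx"],p["fy"],p["cx"],p["cy"],np.round(p["rvec"],4),np.round(t,1),"cam",np.round(-R.T@t))
    for q in("shear","wheel","backstop","pointer","mark","rider","wheel_centre","mandrel","tape"):
        for r in finder.search_frame(p,q)[:2]:
            print(q,round(r["confidence"],2),np.round(R.T@(np.array(r["location"])-t),1))
E
```

```text
clock 0.0
joint_pos [-1.358  0.6   -0.003  1.6    0.002  0.943 -0.08 ]
qd [ 0.001  0.     0.001 -0.002  0.     0.001  0.   ]
joint_torque [ 0.0000e+00 -7.6507e+01  1.4980e+00 -2.5234e+01 -5.2000e-02  1.7000e-02
  0.0000e+00]
position [207.048 694.279 217.75 ]
eef_rot [-0.994  1.334  0.992]
force [-0.393  0.288  0.092]
moment [-0.05   0.011  0.041]
grip_width 93.013
18.8
scene 401.6853737217513 401.6853737217513 253.97566089984505 200.2192060804669 [ 2.2334  0.6864 -0.2821] [-514.7  -49.5 1184.3] cam [ 921. -467.  777.]
shear 0.56 [ 534.1 -226.8   72.6]
wheel 0.52 [504.1  29.6  82.4]
backstop 0.62 [532.5 -38.1  77.5]
backstop 0.35 [ 491.5 -261.8   75.7]
pointer 0.75 [532.7 -36.8  80.2]
pointer 0.56 [340.9 377.2  21.9]
mark 0.62 [649.7 -43.3  82.1]
rider 0.42 [652.3 -46.1  82.1]
wheel_centre 0.93 [ 534.  -229.8   76.7]
wheel_centre 0.42 [430.4 531.   52.4]
mandrel 0.91 [676.8 403.4  85. ]
mandrel 0.41 [ 490.  -259.5   73.2]
tape 0.93 [491.6 164.9  16.3]
top 452.56015758694014 452.56015758694014 259.0581237155968 195.0861462273442 [ 2.1631 -2.1625  0.0897] [ 144.2  531.7 1373.5] cam [ 393.  122. 1421.]
shear 0.85 [ 527.3 -191.    76.2]
wheel 0.74 [498.8 -55.   67.4]
backstop 0.64 [499.  -27.9  84.5]
pointer 0.73 [498.5 -34.1  86.8]
pointer 0.53 [ 528.4 -188.9   77.5]
mark 0.52 [648.7 -37.8  84.7]
rider 0.55 [647.4 -42.5  82.1]
wheel_centre 0.64 [ 528.3 -185.9   79.8]
wheel_centre 0.56 [497.1 -34.5  87.9]
mandrel 0.75 [660.3 408.5  71.4]
tape 0.73 [494.1 170.1  21.4]
tape 0.73 [ 526.4 -187.1   77.5]
```

```bash
python3 - <<'E'
import cv2
for n in("scene","top"):
    f=cv2.imread(f"pics/{n}0.png"); cv2.imwrite(f"pics/{n}0b.png",cv2.resize(f,(800,600),interpolation=cv2.INTER_CUBIC))
E
```

```text
(no output)
```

View pics/scene0b.png

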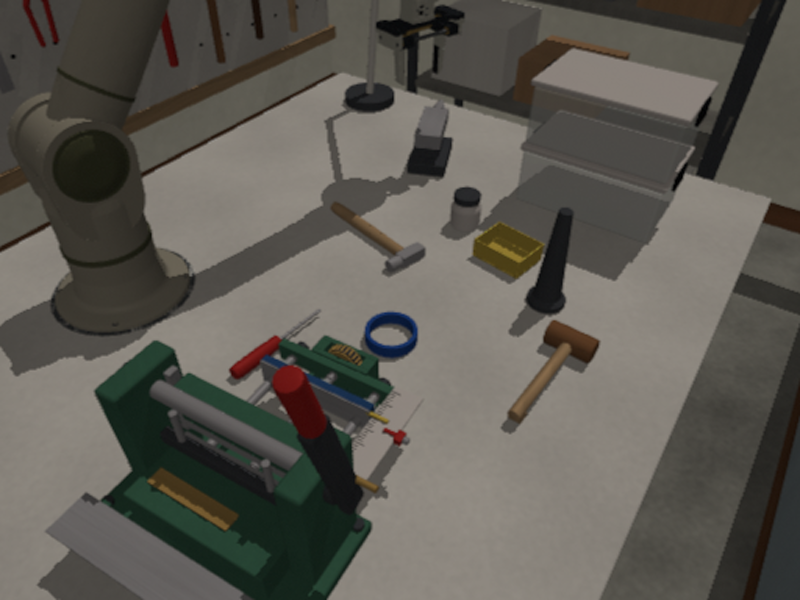

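View pics/top0b.png

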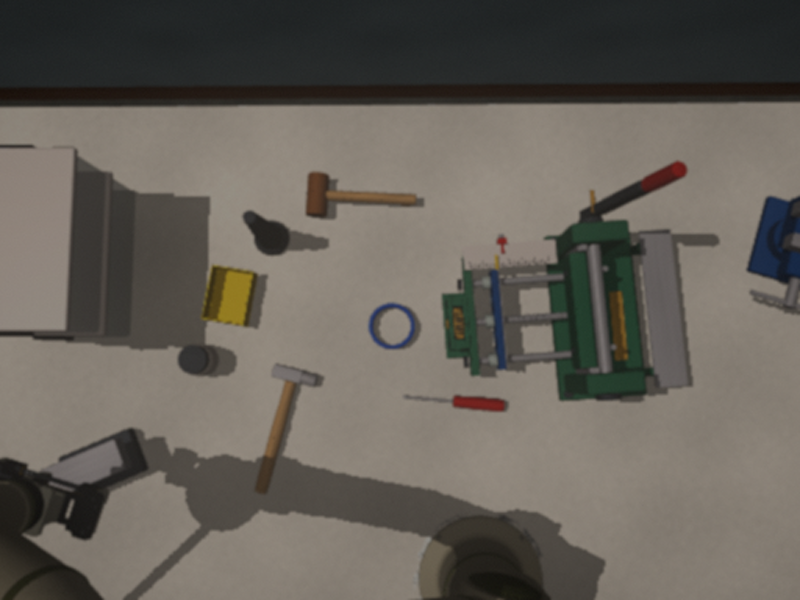

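```bash
cat > h.py <<'E'
import numpy as np, cv2
from scipy.spatial.transform import Rotation as Ro
def RT(p): return cv2.Rodrigues(np.array(p["rvec"],float))[0],np.array(p["tvec"],float).ravel()
def proj(p,X):
    R,t=RT(p); c=np.atleast_2d(X)@R.T+t
    return np.c_[p["fx"]*c[:,0]/c[:,2]+p["cx"],p["fy"]*c[:,1]/c[:,2]+p["cy"]]
def back(p,u,v,z):
    R,t=RT(p); d=R.T@np.array([(u-p["cx"])/p["fx"],(v-p["cy"])/p["fy"],1]); c=-R.T@t
    return c+d*(z-c[2])/d[2]
E
python3 - <<'E'
from h import *
from station import telemetry, imaging
o=telemetry.get_obs(); print(np.round(Ro.from_rotvec(o["eef_rot"]).as_matrix(),3))
a=imaging.capture("scene");b=imaging.capture("top")
for p in(a,b): print(proj(p,o["position"])*800/512)
print(back(a,370*.64,95*.64,0),back(a,430*.64,165*.64,0))
cv2.imwrite("pics/t1.png",cv2.resize(b["frame"][130:270,270:450],(792,616))[:600])
cv2.imwrite("pics/s1.png",cv2.resize(a["frame"][190:340,130:280],(600,600)))
import pickle; pickle.dump((a,b),open("p0.pkl","wb"))
E
```

```text
[[ 0.    -0.958  0.286]
 [ 0.     0.286  0.958]
 [-1.    -0.     0.   ]]
[[418.29429407  76.70753551]]
[[ 75.08893502 485.98234797]]
[-116.32367427  957.9673637     0.        ] [235.67250545 717.87091821   0.        ]
```

View pics/t1.png

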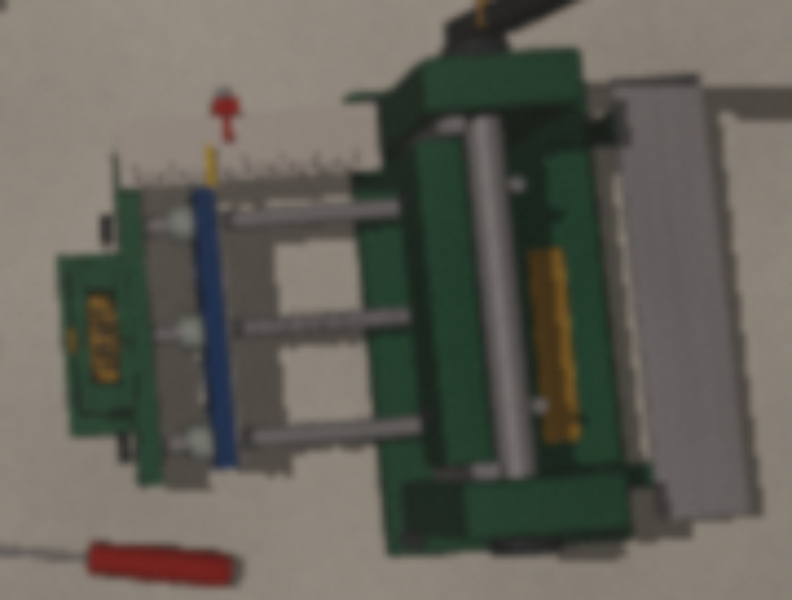

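View pics/s1.png

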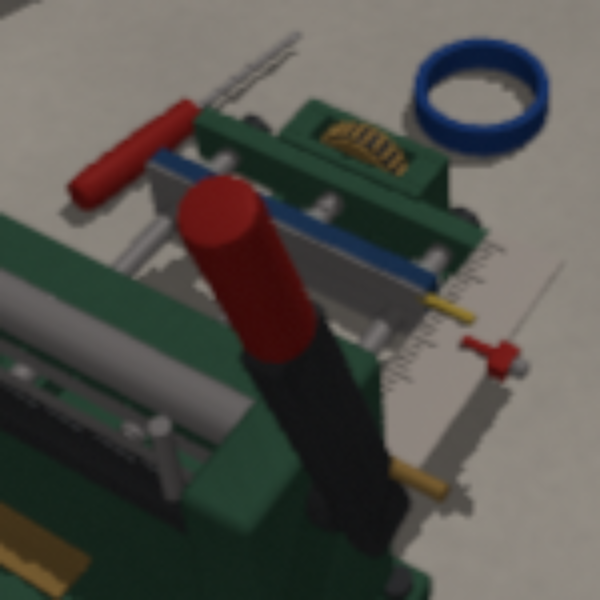

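```bash
python3 - <<'E'
from h import *
import pickle; a,b=pickle.load(open("p0.pkl","rb"))
T=lambda x,y,z: back(b,270+x/4.4,130+y/4.4,z)
S=lambda x,y,z: back(a,130+x/4,190+y/4,z)
f=np.round
h1,h2=T(57,257,78),T(72,437,78); print("housing",f(h1,1),f(h2,1))
s1,s2=T(203,188,83),T(226,466,83);print("stop",f(s1,1),f(s2,1))
for u,v in((h1,h2),(s1,s2)):
    d=u-v; print("len",np.hypot(*d[:2]),"yaw",np.degrees(np.arctan2(d[1],d[0])))
print("wheel top",f(T(103,337,88),1)); print("scene wheel",f(S(368,142,86),1))
print("pointer T",f(T(211,165,81),1),"mark",f(T(229,138,82),1))
print("pointer S",f(S(470,319,81),1),"mark",f(S(465,343,82),1))
E
```

```text
housing [546.6  72.2  78. ] [424.8  62.7  78. ]
stop [593.  -26.6  83. ] [405.5 -39.8  83. ]
len 122.18850598113751 yaw 4.4938087682957795
len 188.04827493073807 yaw 4.025764469396172
wheel top [491.5  42.   88. ]
scene wheel [501.4  38.9  86. ]
pointer T [609.1 -32.5  81. ] mark [627.5 -44.8  82. ]
pointer S [622.2 -30.5  81. ] mark [629.4 -45.6  82. ]
```

```bash
cat > ov.py <<'E'
from h import *
import pickle,sys; a,b=pickle.load(open("p0.pkl","rb"))
wx,wy,yaw=map(float,sys.argv[1:4])
c,s=np.cos(np.radians(yaw)),np.sin(np.radians(yaw)); M=np.array([[c,-s],[s,c]])
def W(P): P=np.array(P,float); return np.c_[(P[:,:2]-[0,255])@M.T+[wx,wy],P[:,2]]
box=lambda x0,x1,y0,y1,z:[(x0,y0,z),(x1,y0,z),(x1,y1,z),(x0,y1,z)]
th=np.linspace(-.9,.9,15)
polys=[box(-50,50,236,274,78),box(100,146,65,275,80)]+[[(30*np.sin(t),y,60+30*np.cos(t)) for t in th]+[(0,y,90)] for y in(248,262)]
polys.append(box(-180,180,65,65,0))
for n,p,(u0,v0,w,h),k in(("t",b,(275,160,100,75),8),("s",a,(165,200,100,75),8)):
    im=cv2.resize(p["frame"][v0:v0+h,u0:u0+w],None,fx=k,fy=k,interpolation=cv2.INTER_CUBIC)
    im=np.clip(im.astype(float)*1.6,0,255).astype(np.uint8)
    for q in polys:
        pts=((proj(p,W(q))-[u0,v0]+.5)*k).astype(int)
        cv2.polylines(im,[pts],len(q)==4,(255,0,255),1)
    cv2.imwrite(f"pics/ov_{n}{sys.argv[4]}.png",im)
E
python3 ov.py 494 42 4.1 1
```

```text
(no output)
```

View pics/ov_t1.png

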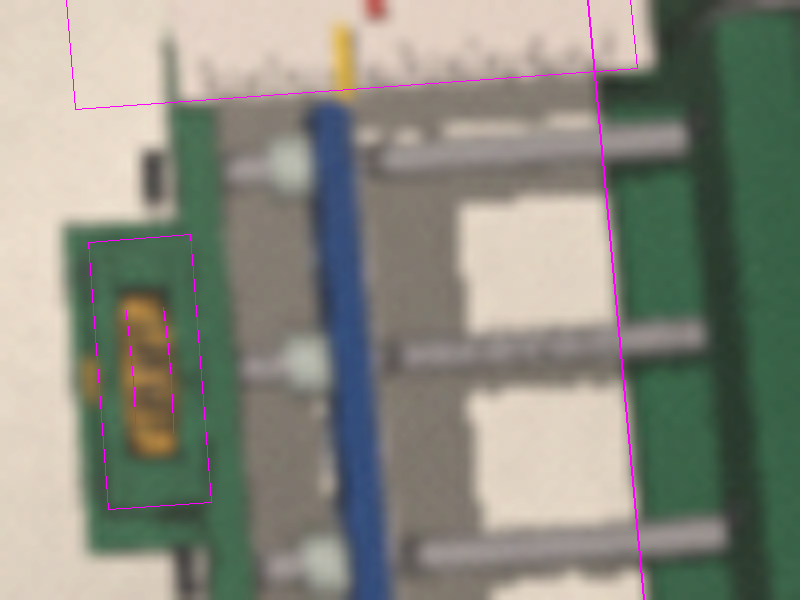

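View pics/ov_s1.png

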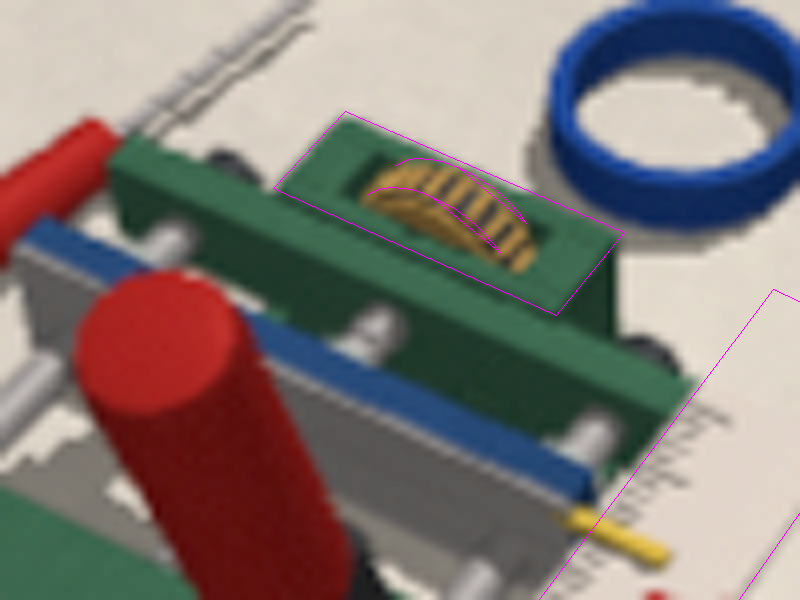

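jog_arm(motion=[0, 0, 0, -0.035, 0, 0, 0, 0, -0.038, 0, 0, 0, 0, -0.038, 0, 0, 0, 0, -0.038, 0, 0, 0, 0, -0.038, 0, 0, 0, 0, -0.035, 0, 0, 0, -0.03, 0, 3.4, 0, 0, -0.037, 0, 4.3])

```text
clock: 1.77
position: [205.1, 460.2, 219.3]
eef_rot: [-0.893, 1.38, 0.895]
force: [1.6, 0.8, -0.8]
grip_width: 44.3
```

jog_arm(motion=[0, 0, -0.037, 0, 4.3, 0, 0, -0.037, 0, 4.3, 0, 0, -0.037, 0, 4.3, 0, 0, -0.037, 0, 4.3, 0, 0, -0.037, 0, 4.3, 0, 0, -0.037, 0, 4.3, 0, 0, -0.037, 0, 4.3, 0, 0, -0.037, 0, 4.3])

```text
clock: 2.43
position: [434.3, 274.8, 218.9]
eef_rot: [-0.425, 1.528, 0.426]
force: [0.4, 0.2, 0.7]
grip_width: 0.4
```

```bash
cat > st.py <<'E'
from h import *
from station import telemetry
o=telemetry.get_obs(); A=Ro.from_rotvec(o["eef_rot"]).as_matrix()
print("t",o["clock"],"pos",np.round(o["position"],1),"yaw z",np.degrees(np.arctan2(A[1,2],A[0,2])),"down",np.round(A[:,0],3),"F",np.round(o["force"],1),"w",o["grip_width"],"J",np.round(o["joint_pos"],2))
E
python3 st.py
```

```text
t 2.4333 pos [434.3 274.8 218.9] yaw z 31.09501849405258 down [ 0.001  0.001 -1.   ] F [0.4 0.2 0.7] w 0.4247058714793924 J [-0.85  0.35  0.23  2.09 -0.12  0.71  0.01]
```

jog_arm(motion=[0, 0, -0.035, 0, 4, 0, 0, -0.035, 0, 4, 0, 0, -0.035, 0, 4, 0, 0, -0.035, 0, 4, 0, 0, -0.035, 0, 4, 0, 0, -0.03, 0, 3, 0, 0, 0, 0, 0, 0, 0, 0, 0, 0])

```text
clock: 3.1
position: [507.9, 84.9, 218.9]
eef_rot: [-0.111, 1.567, 0.111]
force: [0.1, 0.5, -0.2]
grip_width: 0.6
```

```bash
python3 st.py
```

```text
t 3.1 pos [507.9  84.9 218.9] yaw z 8.109189663681137 down [ 0.001 -0.    -1.   ] F [ 0.1  0.5 -0.2] w 0.6408774304388738 J [-0.55  0.36  0.37  2.09 -0.2   0.72  0.09]
```

jog_arm(motion=[0, 0, 0, 0, 4, 0, 0.03, -0.022, -0.016, 0, 0, 0.03, -0.021, -0.015, 0, 0, 0.03, 0, 0, 0, 0, 0.02, 0, 0, 0, 0, 0, 0, 0, 0, 0, 0, 0, 0, 0])

```text
clock: 3.68
position: [479.4, 42.3, 108.2]
eef_rot: [-0.06, 1.572, 0.06]
force: [0.4, 0.6, 0.5]
grip_width: 0.5
```

```bash
python3 st.py; cat > look.py <<'E'
from h import *
from station import imaging
import sys,pickle
n=sys.argv[1]
a=imaging.capture("scene");b=imaging.capture("top")
pickle.dump((a,b),open("pl.pkl","wb"))
A=cv2.resize(a["frame"][190:290,150:270],None,fx=5,fy=5,interpolation=cv2.INTER_CUBIC)[:,:]
B=cv2.resize(b["frame"][140:240,280:370],None,fx=5,fy=5,interpolation=cv2.INTER_CUBIC)
im=np.clip(np.hstack([A,B])*1.5,0,255).astype(np.uint8)
cv2.imwrite(f"pics/l{n}.png",cv2.resize(im,None,fx=.76,fy=.76))
E
python3 look.py 1
```

```text
t 3.6833 pos [479.4  42.3 108.2] yaw z 4.397014545500118 down [-0.002  0.    -1.   ] F [0.4 0.6 0.5] w 0.5242536688263308 J [-0.39  0.51  0.27  2.26 -0.32  0.41  0.22]
```

View pics/l1.png

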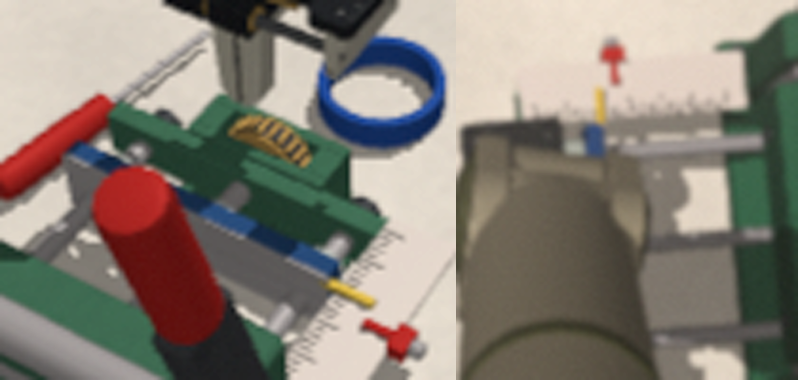

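jog_arm(motion=[0, 0.012, -0.001, 0, 0, 0, 0.004, 0, 0, 0, 0, 0.002, 0, 0, 0, 0, 0, 0, 0, 0])

```text
clock: 4.12
position: [480.2, 40.7, 91.1]
eef_rot: [-0.059, 1.569, 0.059]
force: [-0.1, 0.2, 0.7]
grip_width: 0.6
```

jog_arm(motion=[0, 0.002, 0, 0, 0, 0, 0, 0, 0, 0])

```text
clock: 4.28
position: [480.1, 40.4, 88.9]
eef_rot: [-0.059, 1.569, 0.059]
force: [0.7, -0.5, 0.0]
grip_width: 0.7
```

jog_arm(motion=[0, 0.001, 0, 0, 0, 0, 0, 0, 0, 0])

```text
clock: 4.45
position: [480.0, 40.4, 88.2]
eef_rot: [-0.059, 1.57, 0.059]
force: [-1.5, 0.7, 10.1]
grip_width: 0.8
```

jog_arm(motion=[0, 0, 0, 0.003, 0, 0, 0, 0, 0.003, 0])

```text
clock: 4.62
position: [483.2, 40.6, 88.6]
eef_rot: [-0.058, 1.574, 0.06]
force: [-11.5, -0.3, 37.3]
grip_width: 0.5
```

jog_arm(motion=[0, 0, 0, 0.003, 0, 0, 0, 0, 0.003, 0])

```text
clock: 4.78
position: [492.4, 41.3, 89.5]
eef_rot: [-0.058, 1.568, 0.059]
force: [-1.9, 0.4, 25.7]
grip_width: 0.4
```

jog_arm(motion=[0, -0.001, 0, 0.003, 0, 0, 0, 0, 0.003, 0])

```text
clock: 4.95
position: [497.9, 41.7, 89.7]
eef_rot: [-0.058, 1.569, 0.059]
force: [-1.7, -0.1, 13.4]
grip_width: 0.4
```

jog_arm(motion=[0, 0, 0, 0.003, 0, 0, 0, 0, 0.003, 0, 0, 0, 0, 0, 0])

```text
clock: 5.2
position: [504.6, 42.2, 89.2]
eef_rot: [-0.059, 1.569, 0.059]
force: [-0.1, 0.3, 6.0]
grip_width: 0.3
```

```bash
python3 look.py 2
```

```text
(no output)
```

View pics/l2.png

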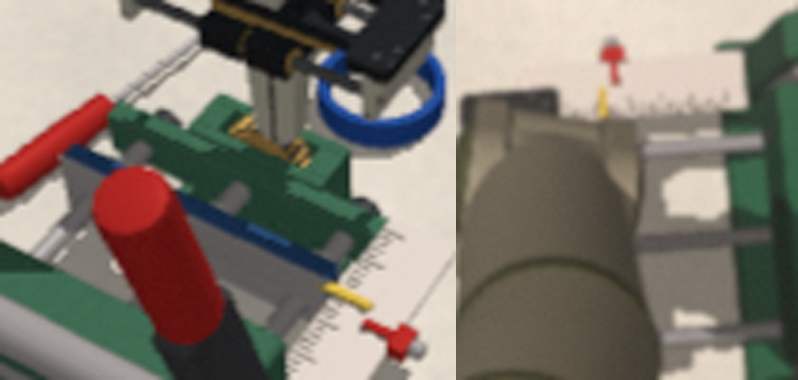

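jog_arm(motion=[0, 0.001, 0, 0.003, 0, 0, 0.001, 0, 0.003, 0, 0, 0.001, 0, 0.003, 0])

```text
clock: 5.55
position: [513.1, 42.8, 86.0]
eef_rot: [-0.059, 1.569, 0.059]
force: [-0.4, -0.1, 3.2]
grip_width: 0.6
```

jog_arm(motion=[0, -0.02, 0, 0, 0, 0, 0, 0, 0, 0, 0, 0, 0, 0, 0])

```text
clock: 5.8
position: [513.2, 42.8, 106.0]
eef_rot: [-0.059, 1.569, 0.059]
force: [1.1, 0.2, -0.6]
grip_width: 0.3
```

```bash
python3 st.py; python3 look.py 3
```

```text
t 5.8 pos [513.2  42.8 106. ] yaw z 4.300930076067936 down [ 0.001  0.    -1.   ] F [ 1.1  0.2 -0.6] w 0.2651635704745821 J [-0.38  0.54  0.27  2.19 -0.32  0.45  0.22]
```

View pics/l3.png

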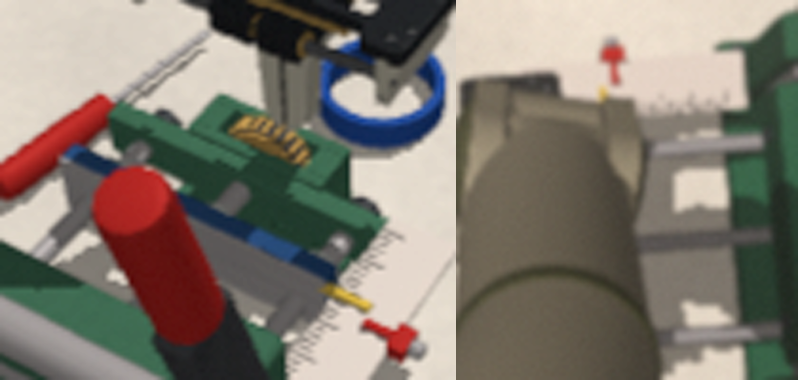

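```bash
cat > meas.py <<'E'
from h import *
import pickle,sys
yaw=np.radians(4.1);c,s=np.cos(yaw),np.sin(yaw)
def sh(X): d=X[:2]-np.array([494,41.]); return np.array([c*d[0]+s*d[1],-s*d[0]+c*d[1]+255])
def meas(p,roi,verbose=0):
    u0,u1,v0,v1=roi; f=p["frame"][v0:v1,u0:u1]; k=8
    f=cv2.resize(f,None,fx=k,fy=k,interpolation=cv2.INTER_LINEAR); hsv=cv2.cvtColor(f,cv2.COLOR_BGR2HSV)
    H,S,V=[hsv[...,i].astype(int) for i in range(3)]
    out={}
    for n,m in(("yel",(H>18)&(H<34)&(S>130)&(V>60)),("red",((H<8)|(H>172))&(S>130)&(V>50))):
        vv,uu=np.nonzero(m)
        P=np.array([sh(back(p,u0+(u+.5)/k-.5,v0+(v+.5)/k-.5,81)) for u,v in zip(uu[::3],vv[::3])])
        if len(P)<5: continue
        out[n]=P
        for x0 in range(90,150,4):
            q=P[(P[:,0]>=x0)&(P[:,0]<x0+4)]
            if len(q)>3 and verbose: print(n,x0,len(q),"y mid %.2f mean %.2f span %.1f"%((q[:,1].min()+q[:,1].max())/2,q[:,1].mean(),np.ptp(q[:,1])))
    return out
if __name__=="__main__":
    for fn in sys.argv[1:]:
        a,b=pickle.load(open(fn,"rb"))
        print(fn,"scene");meas(a,(228,264,258,290),1)
        print("top");meas(b,(300,330,145,172),1)
E
python3 meas.py p0.pkl pl.pkl
```

```text
p0.pkl scene
yel 90 15 y mid 175.30 mean 174.93 span 6.3
yel 94 104 y mid 175.39 mean 175.39 span 7.2
yel 98 90 y mid 174.84 mean 175.02 span 6.7
yel 102 95 y mid 175.18 mean 175.29 span 6.3
yel 106 84 y mid 175.28 mean 175.23 span 6.0
yel 110 78 y mid 175.21 mean 175.17 span 5.5
yel 114 78 y mid 175.28 mean 175.30 span 5.4
yel 118 76 y mid 175.37 mean 175.24 span 5.4
yel 122 6 y mid 175.09 mean 174.83 span 3.0
red 122 8 y mid 162.36 mean 162.49 span 2.8
red 126 84 y mid 161.76 mean 161.76 span 5.8
red 130 84 y mid 161.85 mean 161.93 span 5.5
red 134 88 y mid 161.86 mean 161.76 span 6.0
red 138 101 y mid 161.71 mean 161.77 span 6.7
red 142 214 y mid 161.83 mean 162.07 span 19.1
red 146 343 y mid 160.44 mean 160.69 span 22.0
top
yel 98 37 y mid 175.02 mean 174.99 span 3.9
yel 102 43 y mid 175.03 mean 174.74 span 4.5
yel 106 40 y mid 175.01 mean 174.94 span 4.4
yel 110 37 y mid 174.84 mean 174.76 span 4.0
yel 114 37 y mid 174.77 mean 174.80 span 3.8
yel 118 21 y mid 174.86 mean 174.96 span 2.7
red 142 44 y mid 161.53 mean 161.30 span 9.0
red 146 135 y mid 161.59 mean 161.65 span 15.0
pl.pkl scene
yel 90 11 y mid 171.32 mean 170.85 span 4.8
yel 94 92 y mid 171.67 mean 171.73 span 6.8
yel 98 89 y mid 171.81 mean 171.68 span 6.6
yel 102 97 y mid 171.76 mean 171.71 span 6.4
yel 106 87 y mid 171.91 mean 171.86 span 6.0
yel 110 83 y mid 171.96 mean 172.02 span 5.4
yel 114 69 y mid 172.11 mean 172.11 span 4.9
yel 118 73 y mid 171.99 mean 171.76 span 5.4
red 122 7 y mid 162.36 mean 162.50 span 2.8
red 126 84 y mid 161.71 mean 161.69 span 5.7
red 130 81 y mid 161.91 mean 161.94 span 5.3
red 134 85 y mid 161.81 mean 161.72 span 5.6
red 138 99 y mid 161.72 mean 161.78 span 6.4
red 142 219 y mid 161.84 mean 162.25 span 18.5
red 146 340 y mid 160.44 mean 160.67 span 22.0
top
red 138 5 y mid 161.70 mean 161.76 span 1.1
red 142 49 y mid 161.35 mean 161.39 span 9.4
red 146 133 y mid 161.46 mean 161.66 span 14.7
```

jog_arm(motion=[0, 0, 0, -0.018, 0, 0, 0, -0.001, -0.014, 0, 0, 0.01, 0, 0, 0, 0, 0.006, 0, 0, 0, 0, 0.0015, 0, 0, 0, 0, -0.0003, 0, 0.003, 0, 0, -0.0004, 0, 0.003, 0, 0, 0, 0, 0.003, 0])

```text
clock: 6.57
position: [489.7, 40.0, 89.2]
eef_rot: [-0.058, 1.571, 0.059]
force: [-6.2, -0.3, 27.3]
grip_width: 0.7
```

jog_arm(motion=[0, 0, 0, 0.003, 0, 0, 0, 0, 0.004, 0, 0, 0, 0, 0.004, 0, 0, 0, 0, 0.003, 0, 0, 0.0005, 0, 0.003, 0, 0, 0.001, 0, 0.003, 0, 0, 0.001, 0, 0.003, 0])

```text
clock: 7.15
position: [512.7, 41.8, 85.8]
eef_rot: [-0.059, 1.571, 0.059]
force: [-0.9, 0.4, 1.1]
grip_width: 0.2
```

jog_arm(motion=[0, -0.019, 0, 0, 0, 0, 0, 0, 0, 0, 0, 0, 0, 0, 0])

```text
clock: 7.4
position: [513.6, 41.9, 105.4]
eef_rot: [-0.059, 1.569, 0.059]
force: [-0.6, -0.3, 0.5]
grip_width: 1.0
```

```bash
python3 st.py; python3 look.py 4; python3 meas.py pl.pkl | head -12
```

```text
t 7.4 pos [513.6  41.9 105.4] yaw z 4.3068916709996845 down [ 0.001  0.    -1.   ] F [-0.6 -0.3  0.5] w 0.961487604167296 J [-0.38  0.54  0.27  2.19 -0.32  0.45  0.22]
pl.pkl scene
yel 90 4 y mid 167.91 mean 168.34 span 3.1
yel 94 89 y mid 168.57 mean 168.57 span 6.5
yel 98 86 y mid 168.52 mean 168.59 span 5.9
yel 102 75 y mid 168.57 mean 168.54 span 5.4
yel 106 75 y mid 168.46 mean 168.43 span 5.1
yel 110 76 y mid 168.92 mean 168.81 span 5.3
yel 114 78 y mid 168.56 mean 168.55 span 5.1
yel 118 79 y mid 168.61 mean 168.56 span 5.4
red 122 9 y mid 162.23 mean 162.49 span 2.8
red 126 85 y mid 161.71 mean 161.73 span 5.4
red 130 78 y mid 161.91 mean 161.89 span 5.1
```

jog_arm(motion=[0, 0, 0, -0.018, 0, 0, 0, 0, -0.014, 0, 0, 0.01, 0, 0, 0, 0, 0.006, 0, 0, 0, 0, 0.0008, 0, 0, 0, 0, -0.0003, 0, 0.003, 0, 0, -0.0004, 0, 0.003, 0, 0, 0, 0, 0.003, 0])

```text
clock: 8.17
position: [489.1, 40.0, 89.2]
eef_rot: [-0.059, 1.572, 0.059]
force: [-6.3, -0.3, 20.7]
grip_width: 0.6
```

jog_arm(motion=[0, 0, 0, 0.003, 0, 0, 0, 0, 0.004, 0, 0, 0, 0, 0.004, 0, 0, 0, 0, 0.003, 0, 0, 0.0005, 0, 0.003, 0, 0, 0.001, 0, 0.003, 0, 0, 0.001, 0, 0.003, 0])

```text
clock: 8.75
position: [513.0, 41.8, 86.3]
eef_rot: [-0.059, 1.571, 0.059]
force: [-0.6, 0.2, 0.4]
grip_width: 0.4
```

jog_arm(motion=[0, -0.019, 0, 0, 0, 0, 0, 0, 0, 0, 0, 0, 0, 0, 0])

```text
clock: 9.0
position: [513.7, 41.9, 106.0]
eef_rot: [-0.059, 1.568, 0.059]
force: [-0.5, -0.5, -0.4]
grip_width: 0.3
```

```bash
python3 st.py; python3 look.py 5; python3 meas.py pl.pkl | head -12
```

```text
t 9.0 pos [513.7  41.9 106. ] yaw z 4.304948652442625 down [ 0.002  0.    -1.   ] F [-0.5 -0.5 -0.4] w 0.33191700904247123 J [-0.38  0.54  0.27  2.19 -0.32  0.45  0.22]
pl.pkl scene
yel 94 84 y mid 165.88 mean 165.92 span 6.2
yel 98 95 y mid 165.59 mean 165.62 span 6.3
yel 102 108 y mid 165.94 mean 165.90 span 7.1
yel 106 94 y mid 166.03 mean 166.02 span 6.3
yel 110 84 y mid 165.72 mean 165.85 span 5.6
yel 114 81 y mid 165.71 mean 165.67 span 5.5
yel 118 82 y mid 165.63 mean 165.43 span 5.8
yel 122 9 y mid 164.65 mean 164.62 span 2.5
red 122 22 y mid 162.24 mean 162.46 span 3.6
red 126 83 y mid 161.65 mean 161.70 span 5.6
red 130 81 y mid 161.84 mean 161.85 span 5.2
```

jog_arm(motion=[0, 0, 0, -0.018, 0, 0, 0, 0, -0.014, 0, 0, 0.01, 0, 0, 0, 0, 0.006, 0, 0, 0, 0, 0.0014, 0, 0, 0, 0, -0.0003, 0, 0.003, 0, 0, -0.0004, 0, 0.003, 0, 0, 0, 0, 0.003, 0])

```text
clock: 9.77
position: [489.9, 40.0, 89.3]
eef_rot: [-0.058, 1.571, 0.059]
force: [-4.5, 0.3, 24.5]
grip_width: 0.7
```

jog_arm(motion=[0, 0, 0, 0.003, 0, 0, 0, 0, 0.004, 0, 0, 0, 0, 0.004, 0, 0, 0, 0, 0.003, 0, 0, 0.0005, 0, 0.003, 0, 0, 0.001, 0, 0.003, 0, 0, 0.001, 0, 0.003, 0])

```text
clock: 10.35
position: [512.9, 41.8, 86.1]
eef_rot: [-0.059, 1.571, 0.059]
force: [-1.9, 0.3, 2.4]
grip_width: 0.5
```

jog_arm(motion=[0, -0.019, 0, 0, 0, 0, 0, 0, 0, 0, 0, 0, 0, 0, 0])

```text
clock: 10.6
position: [513.7, 41.9, 105.7]
eef_rot: [-0.059, 1.568, 0.059]
force: [-1.0, -0.4, -0.4]
grip_width: 0.6
```

```bash
python3 st.py; python3 look.py 6; python3 meas.py pl.pkl
```

```text
t 10.6 pos [513.7  41.9 105.7] yaw z 4.303235667189579 down [ 0.002  0.    -1.   ] F [-1.  -0.4 -0.4] w 0.551680793184633 J [-0.38  0.54  0.27  2.19 -0.32  0.45  0.22]
pl.pkl scene
yel 94 80 y mid 162.78 mean 162.73 span 6.2
yel 98 97 y mid 162.60 mean 162.56 span 6.5
yel 102 92 y mid 162.45 mean 162.39 span 6.1
yel 106 97 y mid 162.37 mean 162.32 span 6.0
yel 110 87 y mid 162.35 mean 162.44 span 5.9
yel 114 87 y mid 162.22 mean 162.14 span 5.6
yel 118 82 y mid 162.30 mean 162.28 span 5.4
yel 122 15 y mid 162.22 mean 162.06 span 4.0
red 122 18 y mid 161.95 mean 162.00 span 4.4
red 126 85 y mid 161.64 mean 161.65 span 5.6
red 130 81 y mid 161.98 mean 161.95 span 5.2
red 134 89 y mid 161.87 mean 161.75 span 5.8
red 138 99 y mid 161.78 mean 161.80 span 6.3
red 142 213 y mid 161.83 mean 162.13 span 19.1
red 146 337 y mid 160.45 mean 160.76 span 21.8
top
yel 118 18 y mid 162.66 mean 162.85 span 2.3
red 138 4 y mid 161.66 mean 161.51 span 1.1
red 142 47 y mid 161.18 mean 161.15 span 8.2
red 146 133 y mid 161.59 mean 161.53 span 15.0
```

View pics/l6.png

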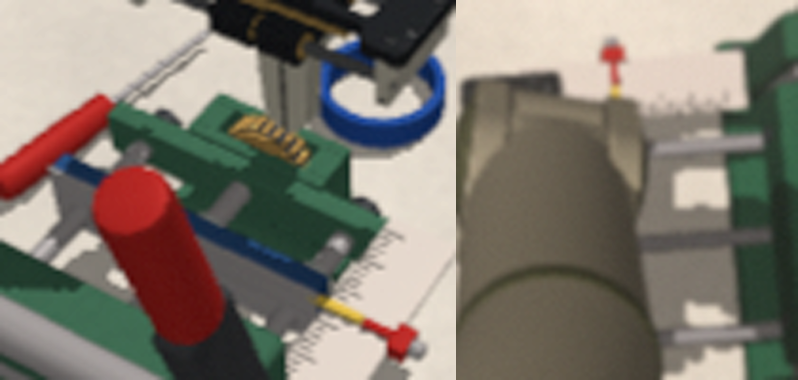

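jog_arm(motion=[0, -0.03, 0, 0, 0, 0, -0.03, 0, 0, 0, 0, -0.03, 0, 0, 0, 0, 0, 0, 0, 0, 0, 0, 0, 0, 0, 0, 0, 0, 0, 0])

```text
clock: 11.2
position: [512.5, 42.0, 194.8]
eef_rot: [-0.059, 1.57, 0.059]
force: [-0.2, 0.3, -0.3]
grip_width: 0.7
```

```bash
python3 st.py; python3 look.py 7; python3 meas.py pl.pkl | grep -E "yel 1[01]|red 1[23]"; python3 -c "
from station import workorder; print(workorder.sign_off())"
```

```text
t 11.2 pos [512.5  42.  194.8] yaw z 4.324472251351216 down [-0.  0. -1.] F [-0.2  0.3 -0.3] w 0.7088449531204527 J [-0.47  0.4   0.38  2.12 -0.24  0.66  0.15]
yel 102 91 y mid 162.45 mean 162.41 span 6.1
yel 106 94 y mid 162.29 mean 162.27 span 6.1
yel 110 88 y mid 162.42 mean 162.37 span 5.7
yel 114 86 y mid 162.27 mean 162.28 span 5.6
yel 118 80 y mid 162.30 mean 162.19 span 5.4
red 122 21 y mid 161.89 mean 161.85 span 4.6
red 126 84 y mid 161.65 mean 161.67 span 5.5
red 130 77 y mid 161.72 mean 161.91 span 4.9
red 134 89 y mid 161.86 mean 161.70 span 6.0
red 138 99 y mid 161.72 mean 161.78 span 6.2
red 138 22 y mid 160.38 mean 160.52 span 3.8
the job is handed in; nothing more can be done
None
```

I rolled the wheel with the shut fingertips in four strokes over its crest. The blue stop closed about 13 mm, and I handed the job in at 11.2 s.

- **Alignment:** The last scene-camera measurement puts the yellow pointer about 0.5 mm from the red mark, against a limit of 2.5 mm. The overhead view was partly hidden by the arm. Just before the final lift it suggested about 1 mm, and after the lift it gave no usable check of the gap. I did not trim the remaining offset.
- **Clearance:** The finger was about 100 mm above the wheel at hand-in, with wrist force near zero.
- **Forces and bystanders:** The highest vertical force I read was 37 N, early in the first stroke. Later strokes read up to about 27 N. The tools in the cropped camera views looked unmoved, but I took no separate measurement of them.

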